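Let the empty can into the lever bin and ease the lid shut

ROBOT

A 7-joint arm with a two-finger parallel gripper is mounted at the origin on a cart in front of the work surface, level with it; the furniture and walls round the work are solid. World frame = base frame: x ahead of the robot, y to its left, z up, the work surface at z = 0. Lengths are in m, angles in rad, forces in N, time in s.
With the tool pointing down it reaches from about 0.4 to 0.85 m from the base axis. Payload 4.5 kg.
Tool frame: the origin (TCP) lies on the centre line of the jaws, within the pads' length; the fingertips stand 11 mm ahead of it and the grasp point (between the pads) lies 8 mm behind it; z points along the fingers, y is the line along which they close (so a half turn about z gives the same grasp; the last joint's range is limited). The gripper opens to 88 mm and grips with 3 to 60 N. Pads are 18 mm wide; open, the fingers measure 123 mm over their backs; the gripper's body (75 mm by 187 mm) begins 45 mm behind the grasp point.
Start: joints at [1.361, 0.689, -0.195, 1.565, 0.157, 0.902, -0.215], TCP at [0.151, -0.607, 0.25] pointing down, gripper open.
Joint ranges: [-3.01, 3.01], [-0.46, 2.08], [-1.47, 1.51], [0.13, 2.56], [-1, 4.14], [0.04, 2.09], [-2.66, 2.66]. Speed limits (rad/s): [2.57, 2.57, 3.14, 3.14, 3.14, 3.14, 3.14].

INTERFACE

Orientations are given as a unit quaternion [x, y, z, w].
In Python, from plant import * gives the robot as it stands. The module is installed in compiled form; this text tells all that it offers.
- The arm moves only by the tool send_rows, never from a script. Its argument "motion" is a list of rows, each an object of numbers: "x", "y", "z": the shift along the tool's x, y, z in cm; "rx", "ry", "rz": the turn, a rotation vector about the tool's x, y, z in rad; "jaw": the finger opening in cm, from 0 to 8.81. In form: [{"x": .., "y": .., "z": .., "rx": .., "ry": .., "rz": .., "jaw": ..}, ...]. A call has exactly 5 rows; each row shifts and turns the commanded pose from where the row before left it, along the tool's axes as they then stand; what a row does not reach is not made up. A row lasts 1/10 s, in which the tool goes at most 50 mm and 8.59 degrees, less where a joint would pass 70% of its speed; a pose out of reach is approached as far as the arm can. A call is refused whole if a number of a shift passes 5 or a number of a turn 0.15, either way. A call with a gripper value outside its range is refused whole. The fingers move at their own pace and stop on an object; "grip_force" is the grip in N (left out, the last holds). Time passes only in rows, so rows that do not move let the fingers close, or fill a call up. It gives the time, the measured TCP pose, the force, the opening and the grip force at its end, in the units of the state.
- get_state(): the state, without advancing time (a new reading comes with each control period).
- snapshot(name): name is "scene" or "top" or "wrist"; returns a dict with "img" (400x640x3 uint8, red, green, blue), "vertical_fov" (degrees; the focal length in pixels is half the picture's height over the tangent of half this angle, whatever the lens; pixels are square), "cx", "cy" (the principal point, pixels), "D" ([k1, k2, p1, p2, k3] as OpenCV has them; the pictures are not rectified), "extrinsics" (4x4, takes a point from camera to world coordinates). Camera axes: x right, y up, looking along -z (the intrinsics and any distortion apply to the point x, -y, -z); pixel columns grow to the right and rows downward; lengths in m; the calibration is good to about 2 mm. A picture is of the moment at which its call begins. There is no depth.
- finish_job(): hands the job in; it is judged then, once.
The state is a dict: "clock": time; "q": joint angles; "qd": joint speeds; "joint_torque": joint torques, N m; "tool_pos": TCP position; "eef_rot": TCP orientation; "contact_force": force on the tool from outside, world axes, zero at the start; "moment": the same for the moment, N m; "opening": opening from 0.0 (shut) to 1.0 (fully open); "finger_force": force on a finger pad.
Only numpy, scipy, OpenCV 4.12 (cv2) and the standard library are available. Lean on these libraries where they do the work, as an engineer would, in place of code of your own. Each camera call takes 0.05 s, during which the arm holds its last target. There are 200 camera calls.

TASK

An empty can lies on the chute of the small white waste bin, held back by the yellow lid. With the fingertips press the blue lever at the front of the bin all the way down, so that the lid lifts wide open and the can rolls in by itself, then let the lever come up again slowly, over two seconds or more, so that the lid comes down gently and does not slam, and take the hand away with the lid fully shut. Work only with the lever: do not touch the lid or the can, pick nothing up, and leave the bottle, the vial and the paper roll beside the bin where they stand.

Things in the scene. Friction and masses are not known exactly. Their poses are not given: they have to be found in the camera images.
- bin: fixed white tabletop waste bin, 230 x 180 x 183 mm (x, y, z) with its lid shut; origin at the centre of its underside on the table, x from its front (-x, lever side) to its back, y to its left seen from the front, z up. The front 70 mm of its top is a chute sloping down 22 degrees to the back between two low cheeks, the rest is the well under the lid (well: x -0.042 to 0.111, y -0.086 to 0.086, floor at z 0.005). Nothing of it stands in front of x = -0.118 but the lever
- lever_pad (a point): centre of the top face of the blue press pad at the end of the lever, 34 mm deep (x) by 34 mm wide (y), 8 mm thick. With the lever up it lies 0.198 in front of the bin's origin and 0.109 above the table; with the lever down, 0.199 in front of it and 0.069 above the table. Nothing is under the pad
- lever (a joint): hinge of the lever, axis along the bin's y through bin point (-0.080, 0, 0.085), 0.12 m behind the pad's centre; 0 = up, pad tipped up 0.17 rad (rest, lid shut), 0.34 rad = fully down on its stop, pad tipped down 0.17 rad. Pushing the pad down takes about 3 to 8 N; let go, it springs up by the lid's weight and the lid slams. No catch: it follows the finger both ways
- lid: yellow lid, 160 x 182 mm, with a 32 mm flap hanging from its front edge that holds the can back; origin at its front edge behind the flap, 0.155 m in front of its hinge (hinge line along y through bin point 0.110, 0, 0.180). Level when shut, turned up 1.1 rad about its y when wide open, up and away from the front. A rod links it to the lever: lid angle = 3.24 x lever angle, both ways
- lid_edge (a point): middle of the lid's front upper edge, 0.158 m from the hinge, 0.187 above the table when shut, about 0.32 when open
- empty_can: white and green round can, 55 mm diameter, 112 mm long, lying along the bin's y on the chute against the lid's flap; origin at the centre of its base (the end at the bin's +y), its z along its length. It rolls into the well once the lid has lifted about 0.3 rad, within about a second
- can_center (a point): middle of the can; about 0.165 above the table on the chute, below 0.10 once it has dropped into the well
- white_bottle: bystander: loose white bottle, 45 mm diameter, 139 mm tall, standing 0.11 to 0.19 m to one side of the lever or beside the bin; origin under its centre
- amber_vial: bystander: loose amber vial, 23 mm diameter, 51 mm tall, standing in another such place; origin under its centre
- paper_roll: bystander: loose small roll of white paper plaster, 45 x 33 x 38 mm, standing in another such place; origin under it
Not all that is in view belongs to the job. Leave any red look-alike of the empty_can alone.

How it is judged:
On the way:
1. the lever is held down so that the lid stands wide open (over 0.95 rad) with the can in the well (angle between lid's own z axis and vertical above 0.95 rad and z of can_center in the frame of bin below 0.1 m and x of can_center in the frame of bin between -0.04 and 0.11 m and y of can_center in the frame of bin between -0.09 and 0.09 m), for 0.2 s.
At the end, for the whole second after the job is handed in: the lid is shut (within 0.04 rad) and the lever up (within 0.02 rad), the can lies at rest in the well of the bin (its middle below 0.10 m), and bottle, vial and paper roll stand within 30 mm of where they were (angle between lid's own z axis and vertical below 0.04 rad and value of joint lever below 0.02 rad and z of can_center in the frame of bin between 0 and 0.1 m and x of can_center in the frame of bin between -0.04 and 0.11 m and y of can_center in the frame of bin between -0.09 and 0.09 m and linear speed of empty_can below 0.05 m/s and distance of each of white_bottle, amber_vial, paper_roll from where it was at the start of the episode below 0.03 m and angle between each of white_bottle, amber_vial's own z axis and vertical below 0.2 rad); the robot touches nothing.
It fails at once if the lid slams: it falls faster than 1.6 rad/s (the lever comes up faster than 0.5 rad/s, its pad faster than 60 mm/s) in the lower half of its way (velocity of joint lever below -0.5 rad/s and value of joint lever below 0.17 rad).
It fails at once if the robot touches the lid (over 1 N) (contact force between any of the fingers, the arm and lid above 1 N).
It fails at once if the robot touches the can (over 1 N) (contact force between any of the fingers, the arm and empty_can above 1 N).
It fails at once if the can is lifted (height (world z) of can_center above 0.21 m).
It fails at once if a bystander is moved, lifted or knocked over (over 30 mm) (distance of any of white_bottle, amber_vial, paper_roll from where it was at the start of the episode above 0.03 m).
It also fails if it takes over 37 s, if anything falls off the work surface, if the arm or the gripper's body presses on something with over 40 N, if the wrist force passes 120 N, or if a joint passes its speed limit or range.

## Working session

There is one attempt and no reset: what is moved stays moved. The work goes in short steps, Python scripts to look and compute and a tool call to move; the robot and the scene stay as the last step left them, time stands still between calls to the robot, and variables do not carry over. Pictures are saved under pics/ and viewed, at most 10 in all, crops included, and the job is handed in when it is done.

Besides the shell and the picture viewer there is one more tool, called after "Call:" in YAML: its name, and indented under it one key for each argument. send_rows: Moves the arm, as the interface text tells. Its arguments: {"type":"object","properties":{"motion":{"type":"array"},"grip_force":{"type":"number"}},"required":["motion"]}

```bash
mkdir -p pics
cat > h.py <<'E'
from plant import *
import numpy as np, cv2
def cam(n):
    s=snapshot(n); h,w=s["img"].shape[:2]
    f=h/2/np.tan(np.radians(s["vertical_fov"])/2)
    K=np.array([[f,0,s["cx"]],[0,f,s["cy"]],[0,0,1]]); return s["img"],K,np.array(s["D"],float),np.array(s["extrinsics"])
def ray_z(K,D,E,px,z):
    u=cv2.undistortPoints(np.array([[px]],float),K,D)[0,0]
    d=E[:3,:3]@np.array([u[0],-u[1],-1]); o=E[:3,3]; return o+d*(z-o[2])/d[2]
def proj(K,D,E,P):
    P=np.atleast_2d(P); C=(P-E[:3,3])@E[:3,:3]; C=C*[1,-1,-1]
    return cv2.projectPoints(C,np.zeros(3),np.zeros(3),K,D)[0][:,0]
E
python3 - <<'E'
from h import *
for n in("scene","top"):
    im,K,D,X=cam(n); cv2.imwrite(f"pics/{n}0.png",im[:,:,::-1]); print(n,K[0,0],K[:2,2],D,X.round(3).tolist())
    np.savez(n+".npz",im=im,K=K,D=D,X=X)
s=get_state(); print(s)
E
```

```text
scene 418.85315795207066 [328.27532525 198.55264317] [-0.10570234  0.          0.          0.          0.        ] [[-0.597, 0.322, -0.734, -0.187], [-0.802, -0.246, 0.545, 0.793], [-0.005, 0.914, 0.405, 0.539], [0.0, 0.0, 0.0, 1.0]]
top 392.3698708863581 [326.64875928 202.0755459 ] [-0.00430237  0.          0.          0.          0.        ] [[0.001, 0.997, -0.075, 0.45], [-0.999, -0.001, -0.035, 0.213], [-0.035, 0.075, 0.997, 1.249], [0.0, 0.0, 0.0, 1.0]]
{'clock': 0.1, 'q': array([ 1.36076433,  0.68988631, -0.19452609,  1.56623582,  0.15732912,
        0.90251526, -0.21512965]), 'qd': array([ 0.00106965, -0.00090897, -0.00067017, -0.00315948, -0.00048288,
        0.00193644,  0.00128474]), 'joint_torque': array([-2.93255398e-03, -5.28503537e+01, -1.27141893e+00, -1.53837490e+01,
       -5.25713246e-02,  1.98105758e-03,  6.24934933e-05]), 'tool_pos': array([ 0.15071038, -0.60598882,  0.24900012]), 'eef_rot': array([ 9.92572920e-01,  1.21648333e-01, -1.70894045e-04, -8.07303504e-04]), 'contact_force': array([0.12977577, 0.17931617, 0.27774591]), 'moment': array([ 0.0121826, -0.0215237, -0.0033613]), 'finger_force': 0.0, 'opening': 0.9980653655193589}
```

View pics/scene0.png

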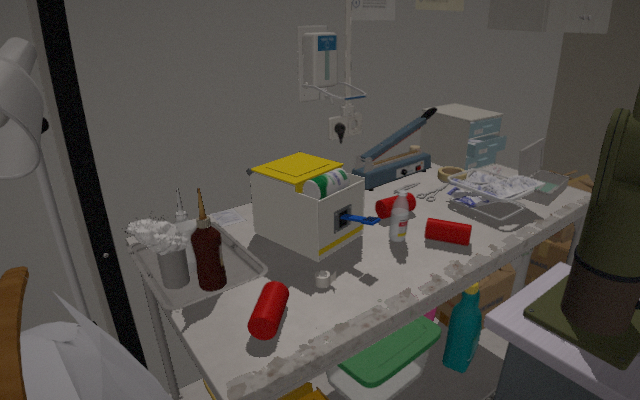

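View pics/top0.png

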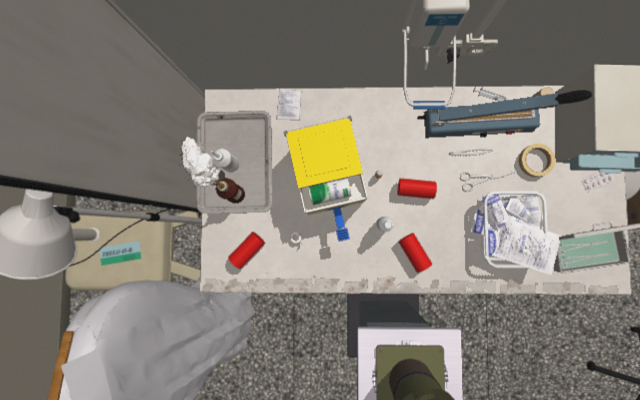

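The top view shows the bin at about (325,165), with the yellow lid, the green/white can at (332,190) and the blue pad at (342,233). The bottle is at (385,224), the vial at (379,175) and the roll at (296,240). There are three red cans at (417,188), (415,252) and (246,250). Only the white/green one lying on the chute fits the description, so I'll leave the red ones alone. I'll confirm with one enlarged crop and extract the lid and pad by colour.

Run:
```python
from h import *
d=np.load("top.npz"); im,K,D,X=[d[k] for k in("im","K","D","X")]
cv2.imwrite("pics/crop.png",cv2.resize(im[100:280,270:410,::-1],None,fx=3.3,fy=3.3,interpolation=cv2.INTER_CUBIC))
h=cv2.cvtColor(im,cv2.COLOR_RGB2HSV)
roi=np.zeros(im.shape[:2],np.uint8); roi[100:280,270:410]=1
def big(lo,hi):
    m=cv2.inRange(h,lo,hi)*roi; n,l,s,c=cv2.connectedComponentsWithStats(m); i=1+s[1:,4].argmax(); return (l==i).astype(np.uint8),s[i],c[i]
m,s,c=big((20,120,80),(35,255,255)); r=cv2.minAreaRect(cv2.findNonZero(m)); print("lid",s,c,r)
for p in cv2.boxPoints(r): print(p,ray_z(K,D,X,p,.187).round(4))
print("lid c",ray_z(K,D,X,c,.187))
m,s,c=big((100,120,50),(125,255,255)); print("lever",s,c); print(np.argwhere(m)[:,0].min())
mm=m.copy(); 
for y in range(s[1],s[1]+s[3]): 
    x=np.nonzero(m[y])[0]; print(y,x.min(),x.max(),end="; ")
print()
for n,p,z in(("bottle",(385,224),.1),("vial",(379,175),.05),("roll",(296,240),.04)): print(n,ray_z(K,D,X,p,z).round(3))
```

```text
lid [ 286  118   77   70 3794] [323.64654718 152.78993147] ((323.5846862792969, 152.86404418945312), (57.806251525878906, 66.34580993652344), 76.90811157226562)
[284.72708 132.22629] [0.7233 0.3657 0.187 ]
[349.34842 117.19805] [0.7641 0.1873 0.187 ]
[362.4423 173.5018] [0.6075 0.1521 0.187 ]
[297.82095 188.53003] [0.5668 0.3283 0.187 ]
lid c [0.66517095 0.2579422  0.187     ]
lever [333 207  11  21 141] [338.43971631 217.30496454]
207
207 338 339; 208 334 339; 209 333 339; 210 334 340; 211 334 340; 212 334 340; 213 335 340; 214 335 341; 215 335 341; 216 335 341; 217 335 342; 218 335 342; 219 336 342; 220 336 342; 221 336 343; 222 336 343; 223 337 343; 224 337 343; 225 337 343; 226 337 343; 227 338 341; 
bottle [0.472 0.082 0.1  ]
vial [0.623 0.094 0.05 ]
roll [0.424 0.349 0.04 ]
```

View pics/crop.png

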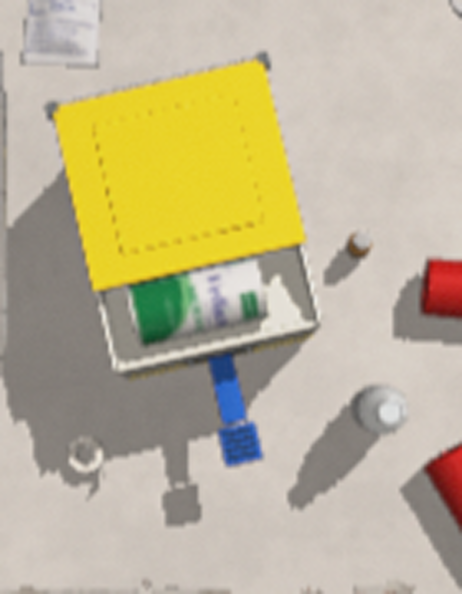

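The crop shows the white/green can on the chute at crop (200,300) and the pad at crop (240,444), which is about (342.7,234.5) in the full image. The measured lid is 161 x 183 mm against 160 x 182 mm given. Next I'll check the bin pose against the pad in both views and plan waypoints.

Run:
```python
from h import *
yaw=np.arctan2(.0363,.1565); c,s=np.cos(yaw),np.sin(yaw); R=np.array([[c,-s,0],[s,c,0],[0,0,1]])
o=np.array([.6652,.2579,0])-R@[.032,0,0]; print("bin",o,yaw)
pad=o+R@[-.198,0,.109]; print("pad",pad)
pts=[pad]+[o+R@[-.198+a,b,.109+a*.17*-1] for a,b in((-.017,-.017),(-.017,.017),(.017,.017),(.017,-.017))]+[o+R@[-.048,b,.187] for b in(-.091,.091)]+[o+R@[-.115,b,0] for b in(-.09,.09)]
for n in("top","scene"):
    d=np.load(n+".npz"); im,K,D,X=[d[k] for k in("im","K","D","X")]
    p=proj(K,D,X,np.array(pts)); print(n,p.round(1).tolist())
    if n=="top": print("pad from pixel",ray_z(K,D,X,(342.7,234.5),.109))
    a,b=((310,170),(160,300)) if n=="scene" else ((280,130),(170,260)) 
    x0,y0=(280,170) if n=="scene" else (270,160); f=5
    cr=cv2.resize(im[y0:y0+110,x0:x0+120,::-1],None,fx=f,fy=f,interpolation=cv2.INTER_CUBIC)
    for q in p: cv2.circle(cr,tuple(int(v) for v in ((q-[x0,y0]+.5)*f)),3,(255,0,255),-1)
    cv2.imwrite(f"pics/chk_{n}.png",cr)
a=cv2.imread("pics/chk_top.png");b=cv2.imread("pics/chk_scene.png")
cv2.imwrite("pics/chk.png",cv2.resize(np.hstack([a,b]),(800,367)))
for n,p in(("bottle",(.472,.082)),("vial",(.623,.094)),("roll",(.424,.349))): print(n,R.T@(np.array([*p,0])-o))
```

```text
bin [0.63402756 0.25066959 0.        ] 0.2279185639244602
pad [0.44114807 0.20593141 0.109     ]
top [[342.6, 234.6], [349.7, 239.0], [338.2, 241.7], [335.5, 230.2], [347.0, 227.5], [362.8, 173.4], [297.8, 188.6], [364.0, 202.4], [309.0, 215.2]]
pad from pixel [0.44137889 0.20561809 0.109     ]
scene [[371.0, 219.1], [381.5, 217.5], [373.0, 222.7], [360.6, 220.7], [369.2, 215.6], [344.5, 162.9], [294.8, 183.2], [363.3, 235.1], [318.4, 263.5]]
bottle [-0.19594829 -0.1276974   0.        ]
vial [-0.04614193 -0.15012624  0.        ]
roll [-0.1823782   0.14324328  0.        ]
```

View pics/chk.png

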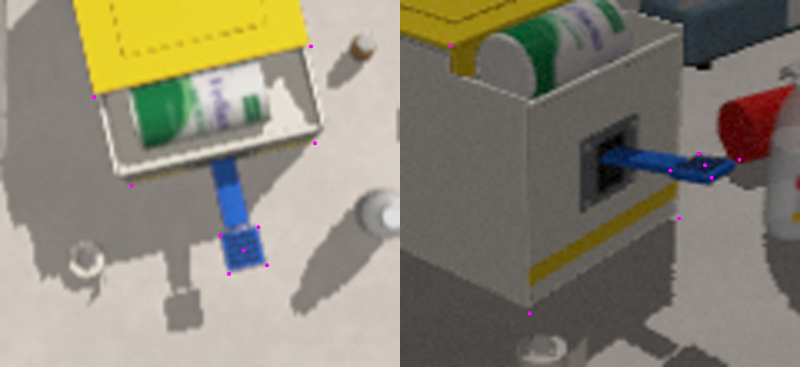

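Call:
send_rows:
  motion:
    - {"x": 2.5,"y": -1.0,"jaw": 0}
    - {"x": 2.5,"y": -1.0,"jaw": 0}
    - {"x": 2.5,"y": -1.0,"jaw": 0}
    - {"x": 2.5,"y": -1.0,"jaw": 0}
    - {"x": 2.5,"y": -1.0,"jaw": 0}

```text
schema error: expected keys x, y, z, rx, ry, rz, jaw
```

Call:
send_rows:
  motion:
    - {"x": 2.5,"y": -1.0,"jaw": 0}
    - {"x": 2.5,"y": -1.0,"jaw": 0}
    - {"x": 2.5,"y": -1.0,"jaw": 0}
    - {"x": 2.5,"y": -1.0,"jaw": 0}
    - {"x": 2.5,"y": -1.0,"jaw": 0}

```text
schema error: expected keys x, y, z, rx, ry, rz, jaw
```

Call:
send_rows:
  motion:
    - {"x": 2.5,"y": -1.0,"z": 0,"rx": 0,"ry": 0,"rz": 0,"jaw": 0}
    - {"x": 2.5,"y": -1.0,"z": 0,"rx": 0,"ry": 0,"rz": 0,"jaw": 0}
    - {"x": 2.5,"y": -1.0,"z": 0,"rx": 0,"ry": 0,"rz": 0,"jaw": 0}
    - {"x": 2.5,"y": -1.0,"z": 0,"rx": 0,"ry": 0,"rz": 0,"jaw": 0}
    - {"x": 2.5,"y": -1.0,"z": 0,"rx": 0,"ry": 0,"rz": 0,"jaw": 0}

```text
clock: 0.6
tool_pos: [0.2608, -0.5269, 0.2493]
eef_rot: [0.993, 0.122, -0.0, -0.0]
contact_force: [0.9, 0.2, -0.1]
opening: 0.567
finger_force: 0.0
```

Call:
send_rows:
  motion:
    - {"x": 2.5,"y": -1.0,"z": 0,"rx": 0,"ry": 0,"rz": 0,"jaw": 0}
    - {"x": 2.5,"y": -1.0,"z": 0,"rx": 0,"ry": 0,"rz": 0,"jaw": 0}
    - {"x": 2.5,"y": -1.0,"z": 0,"rx": 0,"ry": 0,"rz": 0,"jaw": 0}
    - {"x": 2.5,"y": -1.0,"z": 0,"rx": 0,"ry": 0,"rz": 0,"jaw": 0}
    - {"x": 2.5,"y": -1.0,"z": 0,"rx": 0,"ry": 0,"rz": 0,"jaw": 0}

```text
clock: 1.1
tool_pos: [0.37, -0.4482, 0.2494]
eef_rot: [0.993, 0.122, -0.0, -0.0]
contact_force: [0.1, -0.2, 0.5]
opening: 0.114
finger_force: 0.0
```

Call:
send_rows:
  motion:
    - {"x": 1.75,"y": -1.75,"z": 0,"rx": 0,"ry": 0,"rz": 0,"jaw": 0}
    - {"x": 1.75,"y": -1.75,"z": 0,"rx": 0,"ry": 0,"rz": 0,"jaw": 0}
    - {"x": 1.75,"y": -1.75,"z": 0,"rx": 0,"ry": 0,"rz": 0,"jaw": 0}
    - {"x": 1.75,"y": -1.75,"z": 0,"rx": 0,"ry": 0,"rz": 0,"jaw": 0}
    - {"x": 1.75,"y": -1.75,"z": 0,"rx": 0,"ry": 0,"rz": 0,"jaw": 0}

```text
clock: 1.6
tool_pos: [0.4334, -0.3421, 0.2494]
eef_rot: [0.993, 0.122, -0.0, -0.0]
contact_force: [0.9, -0.2, -0.5]
opening: 0.006
finger_force: 0.0
```

Call:
send_rows:
  motion:
    - {"x": 1.75,"y": -1.75,"z": 0,"rx": 0,"ry": 0,"rz": 0,"jaw": 0}
    - {"x": 1.75,"y": -1.75,"z": 0,"rx": 0,"ry": 0,"rz": 0,"jaw": 0}
    - {"x": 1.75,"y": -1.75,"z": 0,"rx": 0,"ry": 0,"rz": 0,"jaw": 0}
    - {"x": 1.75,"y": -1.75,"z": 0,"rx": 0,"ry": 0,"rz": 0,"jaw": 0}
    - {"x": 1.75,"y": -1.75,"z": 0,"rx": 0,"ry": 0,"rz": 0,"jaw": 0}

```text
clock: 2.1
tool_pos: [0.4971, -0.236, 0.2494]
eef_rot: [0.993, 0.122, -0.0, -0.0]
contact_force: [0.3, 0.4, -0.6]
opening: 0.006
finger_force: 0.0
```

Call:
send_rows:
  motion:
    - {"x": 0.9,"y": -2.2,"z": 0,"rx": 0,"ry": 0,"rz": 0,"jaw": 0}
    - {"x": 0.9,"y": -2.2,"z": 0,"rx": 0,"ry": 0,"rz": 0,"jaw": 0}
    - {"x": 0.9,"y": -2.2,"z": 0,"rx": 0,"ry": 0,"rz": 0,"jaw": 0}
    - {"x": 0.9,"y": -2.2,"z": 0,"rx": 0,"ry": 0,"rz": 0,"jaw": 0}
    - {"x": 0.9,"y": -2.2,"z": 0,"rx": 0,"ry": 0,"rz": 0,"jaw": 0}

```text
clock: 2.6
tool_pos: [0.5138, -0.1185, 0.2494]
eef_rot: [0.993, 0.122, -0.0, -0.0]
contact_force: [0.2, 0.1, -0.2]
opening: 0.001
finger_force: 0.0
```

Call:
send_rows:
  motion:
    - {"x": 0.9,"y": -2.2,"z": 0,"rx": 0,"ry": 0,"rz": 0,"jaw": 0}
    - {"x": 0.9,"y": -2.2,"z": 0,"rx": 0,"ry": 0,"rz": 0,"jaw": 0}
    - {"x": 0.9,"y": -2.2,"z": 0,"rx": 0,"ry": 0,"rz": 0,"jaw": 0}
    - {"x": 0.9,"y": -2.2,"z": 0,"rx": 0,"ry": 0,"rz": 0,"jaw": 0}
    - {"x": 0.9,"y": -2.2,"z": 0,"rx": 0,"ry": 0,"rz": 0,"jaw": 0}

```text
clock: 3.1
tool_pos: [0.5309, -0.0009, 0.2494]
eef_rot: [0.993, 0.122, -0.0, 0.0]
contact_force: [0.0, -0.9, 0.2]
opening: 0.003
finger_force: 0.0
```

Call:
send_rows:
  motion:
    - {"x": -0.4,"y": -2.2,"z": 0,"rx": 0,"ry": 0,"rz": 0,"jaw": 0}
    - {"x": -0.4,"y": -2.2,"z": 0,"rx": 0,"ry": 0,"rz": 0,"jaw": 0}
    - {"x": -0.4,"y": -2.2,"z": 0,"rx": 0,"ry": 0,"rz": 0,"jaw": 0}
    - {"x": -0.4,"y": -2.2,"z": 0,"rx": 0,"ry": 0,"rz": 0,"jaw": 0}
    - {"x": -0.4,"y": -2.2,"z": 0,"rx": 0,"ry": 0,"rz": 0,"jaw": 0}

```text
clock: 3.6
tool_pos: [0.4845, 0.1008, 0.2495]
eef_rot: [0.993, 0.122, -0.0, 0.0]
contact_force: [0.2, 0.1, 0.2]
opening: 0.002
finger_force: 0.0
```

Call:
send_rows:
  motion:
    - {"x": -0.4,"y": -2.3,"z": 0,"rx": 0,"ry": 0,"rz": 0,"jaw": 0}
    - {"x": -0.4,"y": -2.3,"z": 0,"rx": 0,"ry": 0,"rz": 0,"jaw": 0}
    - {"x": -0.4,"y": -2.3,"z": 0,"rx": 0,"ry": 0,"rz": 0,"jaw": 0}
    - {"x": -0.4,"y": -2.3,"z": 0,"rx": 0,"ry": 0,"rz": 0,"jaw": 0}
    - {"x": -0.4,"y": -2.3,"z": 0,"rx": 0,"ry": 0,"rz": 0,"jaw": 0}

```text
clock: 4.1
tool_pos: [0.4374, 0.2076, 0.2495]
eef_rot: [0.993, 0.122, -0.0, 0.0]
contact_force: [0.1, 0.3, 0.6]
opening: 0.007
finger_force: 0.0
```

Call:
send_rows:
  motion:
    - {"x": 0,"y": 0,"z": 0,"rx": 0,"ry": 0,"rz": 0.06,"jaw": 0}
    - {"x": 0,"y": 0,"z": 0,"rx": 0,"ry": 0,"rz": 0.06,"jaw": 0}
    - {"x": 0,"y": 0,"z": 0,"rx": 0,"ry": 0,"rz": 0.06,"jaw": 0}
    - {"x": 0,"y": 0,"z": 0,"rx": 0,"ry": 0,"rz": 0.06,"jaw": 0}
    - {"x": 0,"y": 0,"z": 0,"rx": 0,"ry": 0,"rz": 0,"jaw": 0}

```text
clock: 4.6
tool_pos: [0.4378, 0.2068, 0.2495]
eef_rot: [1.0, 0.002, -0.0, 0.0]
contact_force: [0.3, -0.4, 1.0]
opening: 0.001
finger_force: 0.0
```

Call:
send_rows:
  motion:
    - {"x": 0,"y": -0.1,"z": 2.3,"rx": 0,"ry": 0,"rz": 0,"jaw": 0}
    - {"x": 0,"y": 0,"z": 2.3,"rx": 0,"ry": 0,"rz": 0,"jaw": 0}
    - {"x": 0,"y": 0,"z": 2.3,"rx": 0,"ry": 0,"rz": 0,"jaw": 0}
    - {"x": 0,"y": 0,"z": 2.3,"rx": 0,"ry": 0,"rz": 0,"jaw": 0}
    - {"x": 0,"y": 0,"z": 2.0,"rx": 0,"ry": 0,"rz": 0,"jaw": 0}

```text
clock: 5.1
tool_pos: [0.4378, 0.2078, 0.1365]
eef_rot: [1.0, 0.003, -0.0, 0.0]
contact_force: [0.8, -0.7, -0.2]
opening: 0.004
finger_force: 0.0
```

Run:
```python
from h import *
im,K,D,X=cam("scene"); a=cv2.resize(im[110:280,270:450,::-1],(400,378),interpolation=cv2.INTER_CUBIC)
im,K,D,X=cam("top"); b=cv2.resize(im[100:280,260:450,::-1],(400,378),interpolation=cv2.INTER_CUBIC)
cv2.imwrite("pics/hover.png",np.hstack([a,b])); s=get_state(); print(s["tool_pos"],s["q"].round(2))
```

```text
[0.43658704 0.20719018 0.13568151] [-0.53  0.71 -0.01  2.09  0.02  0.35 -2.13]
```

View pics/hover.png

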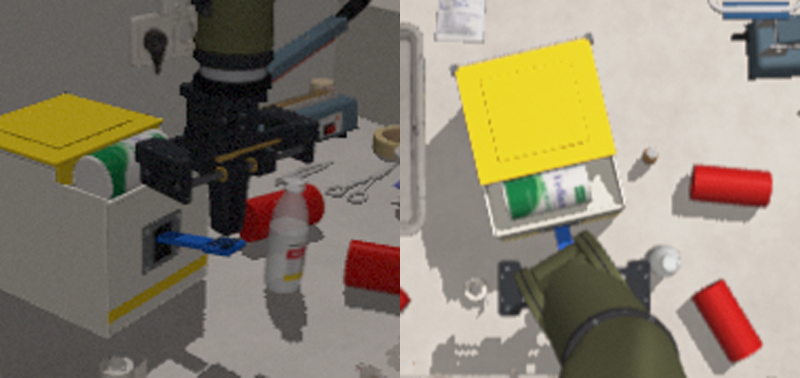

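The fingertips at (226,235) stand right over the pad at (228,245), and the gripper body clears the bottle and the bin. I'll press slowly.

Call:
send_rows:
  motion:
    - {"x": 0,"y": -0.1,"z": 0.4,"rx": 0,"ry": 0,"rz": 0,"jaw": 0}
    - {"x": 0,"y": 0,"z": 0.4,"rx": 0,"ry": 0,"rz": 0,"jaw": 0}
    - {"x": 0,"y": 0,"z": 0.4,"rx": 0,"ry": 0,"rz": 0,"jaw": 0}
    - {"x": 0,"y": 0,"z": 0.4,"rx": 0,"ry": 0,"rz": 0,"jaw": 0}
    - {"x": 0,"y": 0,"z": 0.4,"rx": 0,"ry": 0,"rz": 0,"jaw": 0}

```text
clock: 5.7
tool_pos: [0.4376, 0.2089, 0.118]
eef_rot: [1.0, 0.002, -0.0, 0.0]
contact_force: [-2.4, -0.6, 5.0]
opening: 0.009
finger_force: 2.5
```

Call:
send_rows:
  motion:
    - {"x": 0,"y": 0,"z": 0.4,"rx": 0,"ry": 0,"rz": 0,"jaw": 0}
    - {"x": 0,"y": 0,"z": 0.4,"rx": 0,"ry": 0,"rz": 0,"jaw": 0}
    - {"x": 0,"y": 0,"z": 0.4,"rx": 0,"ry": 0,"rz": 0,"jaw": 0}
    - {"x": 0,"y": 0,"z": 0.4,"rx": 0,"ry": 0,"rz": 0,"jaw": 0}
    - {"x": 0,"y": 0,"z": 0.4,"rx": 0,"ry": 0,"rz": 0,"jaw": 0}

```text
clock: 6.2
tool_pos: [0.4371, 0.2085, 0.0974]
eef_rot: [1.0, 0.002, -0.001, 0.0]
contact_force: [-4.1, -0.1, 5.2]
opening: 0.007
finger_force: 2.4
```

Call:
send_rows:
  motion:
    - {"x": 0,"y": 0,"z": 0.4,"rx": 0,"ry": 0,"rz": 0,"jaw": 0}
    - {"x": 0,"y": 0,"z": 0.4,"rx": 0,"ry": 0,"rz": 0,"jaw": 0}
    - {"x": 0,"y": 0,"z": 0.3,"rx": 0,"ry": 0,"rz": 0,"jaw": 0}
    - {"x": 0,"y": 0,"z": 0.3,"rx": 0,"ry": 0,"rz": 0,"jaw": 0}
    - {"x": 0,"y": 0,"z": 0.2,"rx": 0,"ry": 0,"rz": 0,"jaw": 0}

```text
clock: 6.7
tool_pos: [0.4388, 0.2089, 0.0814]
eef_rot: [1.0, 0.002, 0.001, -0.0]
contact_force: [-1.4, -0.1, 2.8]
opening: 0.004
finger_force: 1.2
```

Call:
send_rows:
  motion:
    - {"x": 0,"y": 0,"z": 0.1,"rx": 0,"ry": 0,"rz": 0,"jaw": 0}
    - {"x": 0,"y": 0,"z": 0.1,"rx": 0,"ry": 0,"rz": 0,"jaw": 0}
    - {"x": 0,"y": 0,"z": 0,"rx": 0,"ry": 0,"rz": 0,"jaw": 0}
    - {"x": 0,"y": 0,"z": 0,"rx": 0,"ry": 0,"rz": 0,"jaw": 0}
    - {"x": 0,"y": 0,"z": 0,"rx": 0,"ry": 0,"rz": 0,"jaw": 0}

```text
clock: 7.2
tool_pos: [0.4388, 0.2089, 0.0807]
eef_rot: [1.0, 0.002, 0.001, -0.0]
contact_force: [-2.9, 0.6, 12.9]
opening: 0.005
finger_force: 6.7
```

Run:
```python
from h import *
im,K,D,X=cam("scene"); a=cv2.resize(im[80:280,240:450,::-1],(400,381),interpolation=cv2.INTER_CUBIC)
im,K,D,X=cam("top"); b=cv2.resize(im[90:280,250:450,::-1],(400,381),interpolation=cv2.INTER_CUBIC)
cv2.imwrite("pics/down.png",np.hstack([a,b])); s=get_state(); print(s["tool_pos"],s["contact_force"])
```

```text
[0.43882076 0.20890688 0.08068423] [-2.2552906  -0.88271336 12.72166767]
```

View pics/down.png

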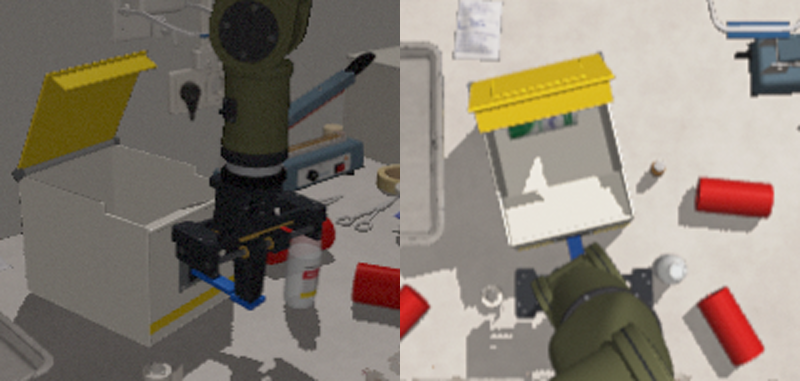

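The lid stands wide open with the lever on its stop (13 N), and the can lies in the well near the back at (545,127). I'll hold briefly, then raise at about 1 cm/s.

Call:
send_rows:
  motion:
    - {"x": 0,"y": 0,"z": 0,"rx": 0,"ry": 0,"rz": 0,"jaw": 0}
    - {"x": 0,"y": 0,"z": 0,"rx": 0,"ry": 0,"rz": 0,"jaw": 0}
    - {"x": 0,"y": 0,"z": 0,"rx": 0,"ry": 0,"rz": 0,"jaw": 0}
    - {"x": 0,"y": 0,"z": 0,"rx": 0,"ry": 0,"rz": 0,"jaw": 0}
    - {"x": 0,"y": 0,"z": 0,"rx": 0,"ry": 0,"rz": 0,"jaw": 0}

```text
clock: 7.8
tool_pos: [0.4388, 0.2089, 0.0807]
eef_rot: [1.0, 0.002, 0.001, -0.0]
contact_force: [-2.2, -1.1, 13.3]
opening: 0.006
finger_force: 6.7
```

Call:
send_rows:
  motion:
    - {"x": 0,"y": 0,"z": -0.1,"rx": 0,"ry": 0,"rz": 0,"jaw": 0}
    - {"x": 0,"y": 0,"z": -0.1,"rx": 0,"ry": 0,"rz": 0,"jaw": 0}
    - {"x": 0,"y": 0,"z": -0.1,"rx": 0,"ry": 0,"rz": 0,"jaw": 0}
    - {"x": 0,"y": 0,"z": -0.1,"rx": 0,"ry": 0,"rz": 0,"jaw": 0}
    - {"x": 0,"y": 0,"z": -0.1,"rx": 0,"ry": 0,"rz": 0,"jaw": 0}

```text
clock: 8.3
tool_pos: [0.4383, 0.2089, 0.0847]
eef_rot: [1.0, 0.002, 0.0, -0.0]
contact_force: [0.2, -0.2, 1.6]
opening: 0.006
finger_force: 0.8
```

Call:
send_rows:
  motion:
    - {"x": 0,"y": 0,"z": -0.1,"rx": 0,"ry": 0,"rz": 0,"jaw": 0}
    - {"x": 0,"y": 0,"z": -0.1,"rx": 0,"ry": 0,"rz": 0,"jaw": 0}
    - {"x": 0,"y": 0,"z": -0.1,"rx": 0,"ry": 0,"rz": 0,"jaw": 0}
    - {"x": 0,"y": 0,"z": -0.1,"rx": 0,"ry": 0,"rz": 0,"jaw": 0}
    - {"x": 0,"y": 0,"z": -0.1,"rx": 0,"ry": 0,"rz": 0,"jaw": 0}

```text
clock: 8.8
tool_pos: [0.438, 0.2088, 0.0898]
eef_rot: [1.0, 0.002, -0.0, 0.0]
contact_force: [-0.5, -0.2, 2.3]
opening: 0.005
finger_force: 1.1
```

Call:
send_rows:
  motion:
    - {"x": 0,"y": 0,"z": -0.1,"rx": 0,"ry": 0,"rz": 0,"jaw": 0}
    - {"x": 0,"y": 0,"z": -0.1,"rx": 0,"ry": 0,"rz": 0,"jaw": 0}
    - {"x": 0,"y": 0,"z": -0.1,"rx": 0,"ry": 0,"rz": 0,"jaw": 0}
    - {"x": 0,"y": 0,"z": -0.1,"rx": 0,"ry": 0,"rz": 0,"jaw": 0}
    - {"x": 0,"y": 0,"z": -0.1,"rx": 0,"ry": 0,"rz": 0,"jaw": 0}

```text
clock: 9.3
tool_pos: [0.4378, 0.2087, 0.0948]
eef_rot: [1.0, 0.002, -0.0, 0.0]
contact_force: [-1.3, -0.8, 2.9]
opening: 0.004
finger_force: 1.3
```

The lever is following steadily, so I'll continue at the same pace.

Call:
send_rows:
  motion:
    - {"x": 0,"y": 0,"z": -0.1,"rx": 0,"ry": 0,"rz": 0,"jaw": 0}
    - {"x": 0,"y": 0,"z": -0.1,"rx": 0,"ry": 0,"rz": 0,"jaw": 0}
    - {"x": 0,"y": 0,"z": -0.1,"rx": 0,"ry": 0,"rz": 0,"jaw": 0}
    - {"x": 0,"y": 0,"z": -0.1,"rx": 0,"ry": 0,"rz": 0,"jaw": 0}
    - {"x": 0,"y": 0,"z": -0.1,"rx": 0,"ry": 0,"rz": 0,"jaw": 0}

```text
clock: 9.8
tool_pos: [0.4379, 0.2087, 0.0998]
eef_rot: [1.0, 0.002, -0.0, 0.0]
contact_force: [-1.8, -1.5, 3.7]
opening: 0.003
finger_force: 1.5
```

Call:
send_rows:
  motion:
    - {"x": 0,"y": 0,"z": -0.1,"rx": 0,"ry": 0,"rz": 0,"jaw": 0}
    - {"x": 0,"y": 0,"z": -0.1,"rx": 0,"ry": 0,"rz": 0,"jaw": 0}
    - {"x": 0,"y": 0,"z": -0.1,"rx": 0,"ry": 0,"rz": 0,"jaw": 0}
    - {"x": 0,"y": 0,"z": -0.1,"rx": 0,"ry": 0,"rz": 0,"jaw": 0}
    - {"x": 0,"y": 0,"z": -0.1,"rx": 0,"ry": 0,"rz": 0,"jaw": 0}

```text
clock: 10.3
tool_pos: [0.4382, 0.2088, 0.1048]
eef_rot: [1.0, 0.002, 0.0, -0.0]
contact_force: [-0.8, -1.2, 2.9]
opening: 0.001
finger_force: 1.5
```

Call:
send_rows:
  motion:
    - {"x": 0,"y": 0,"z": -0.1,"rx": 0,"ry": 0,"rz": 0,"jaw": 0}
    - {"x": 0,"y": 0,"z": -0.1,"rx": 0,"ry": 0,"rz": 0,"jaw": 0}
    - {"x": 0,"y": 0,"z": -0.1,"rx": 0,"ry": 0,"rz": 0,"jaw": 0}
    - {"x": 0,"y": 0,"z": -0.1,"rx": 0,"ry": 0,"rz": 0,"jaw": 0}
    - {"x": 0,"y": 0,"z": -0.1,"rx": 0,"ry": 0,"rz": 0,"jaw": 0}

```text
clock: 10.8
tool_pos: [0.4385, 0.209, 0.1099]
eef_rot: [1.0, 0.002, 0.0, -0.0]
contact_force: [0.7, -0.8, 4.7]
opening: 0.003
finger_force: 1.6
```

Call:
send_rows:
  motion:
    - {"x": 0,"y": 0,"z": -0.1,"rx": 0,"ry": 0,"rz": 0,"jaw": 0}
    - {"x": 0,"y": 0,"z": -0.1,"rx": 0,"ry": 0,"rz": 0,"jaw": 0}
    - {"x": 0,"y": 0,"z": -0.1,"rx": 0,"ry": 0,"rz": 0,"jaw": 0}
    - {"x": 0,"y": 0,"z": -0.1,"rx": 0,"ry": 0,"rz": 0,"jaw": 0}
    - {"x": 0,"y": 0,"z": -0.1,"rx": 0,"ry": 0,"rz": 0,"jaw": 0}

```text
clock: 11.3
tool_pos: [0.4389, 0.2092, 0.1149]
eef_rot: [1.0, 0.002, 0.001, -0.0]
contact_force: [1.2, -0.3, 3.1]
opening: 0.002
finger_force: 1.6
```

Call:
send_rows:
  motion:
    - {"x": 0,"y": 0,"z": -0.1,"rx": 0,"ry": 0,"rz": 0,"jaw": 0}
    - {"x": 0,"y": 0,"z": -0.1,"rx": 0,"ry": 0,"rz": 0,"jaw": 0}
    - {"x": 0,"y": 0,"z": -0.1,"rx": 0,"ry": 0,"rz": 0,"jaw": 0}
    - {"x": 0,"y": 0,"z": -0.1,"rx": 0,"ry": 0,"rz": 0,"jaw": 0}
    - {"x": 0,"y": 0,"z": -0.1,"rx": 0,"ry": 0,"rz": 0,"jaw": 0}

```text
clock: 11.8
tool_pos: [0.4383, 0.2092, 0.1198]
eef_rot: [1.0, 0.002, 0.0, -0.0]
contact_force: [2.5, 0.9, 2.4]
opening: 0.0
finger_force: 1.6
```

Call:
send_rows:
  motion:
    - {"x": 0,"y": 0,"z": -0.1,"rx": 0,"ry": 0,"rz": 0,"jaw": 0}
    - {"x": 0,"y": 0,"z": -0.1,"rx": 0,"ry": 0,"rz": 0,"jaw": 0}
    - {"x": 0,"y": 0,"z": -0.1,"rx": 0,"ry": 0,"rz": 0,"jaw": 0}
    - {"x": 0,"y": 0,"z": -0.1,"rx": 0,"ry": 0,"rz": 0,"jaw": 0}
    - {"x": 0,"y": 0,"z": -0.1,"rx": 0,"ry": 0,"rz": 0,"jaw": 0}

```text
clock: 12.3
tool_pos: [0.4361, 0.208, 0.1243]
eef_rot: [1.0, 0.002, -0.002, 0.001]
contact_force: [-0.3, -0.3, 0.2]
opening: 0.007
finger_force: 0.0
```

Contact has ended with the lever up. I'll retreat upward slowly at first, then check.

Call:
send_rows:
  motion:
    - {"x": 0,"y": 0,"z": -0.3,"rx": 0,"ry": 0,"rz": 0,"jaw": 0}
    - {"x": 0,"y": 0,"z": -0.5,"rx": 0,"ry": 0,"rz": 0,"jaw": 0}
    - {"x": 0,"y": 0,"z": -1,"rx": 0,"ry": 0,"rz": 0,"jaw": 0}
    - {"x": 0,"y": 0,"z": -2,"rx": 0,"ry": 0,"rz": 0,"jaw": 0}
    - {"x": 0,"y": 0,"z": -2,"rx": 0,"ry": 0,"rz": 0,"jaw": 0}

```text
clock: 12.8
tool_pos: [0.4377, 0.2086, 0.1837]
eef_rot: [1.0, 0.002, -0.0, 0.0]
contact_force: [-0.4, 0.4, -0.0]
opening: 0.003
finger_force: 0.0
```

Call:
send_rows:
  motion:
    - {"x": -0.5,"y": 0,"z": -2,"rx": 0,"ry": 0,"rz": 0,"jaw": 0}
    - {"x": -0.5,"y": 0,"z": -2,"rx": 0,"ry": 0,"rz": 0,"jaw": 0}
    - {"x": -0.5,"y": 0,"z": -1.5,"rx": 0,"ry": 0,"rz": 0,"jaw": 0}
    - {"x": 0,"y": 0,"z": 0,"rx": 0,"ry": 0,"rz": 0,"jaw": 0}
    - {"x": 0,"y": 0,"z": 0,"rx": 0,"ry": 0,"rz": 0,"jaw": 0}

```text
clock: 13.3
tool_pos: [0.423, 0.2087, 0.238]
eef_rot: [1.0, 0.002, 0.0, -0.0]
contact_force: [0.0, -0.3, 0.2]
opening: 0.004
finger_force: 0.0
```

Run:
```python
from h import *
im,K,D,X=cam("scene"); a=cv2.resize(im[80:280,240:450,::-1],(400,381),interpolation=cv2.INTER_CUBIC)
im,K,D,X=cam("top"); b=cv2.resize(im[90:280,250:450,::-1],(400,381),interpolation=cv2.INTER_CUBIC)
cv2.imwrite("pics/end.png",np.hstack([a,b])); s=get_state(); print(s["tool_pos"],s["contact_force"])
```

```text
[0.42283001 0.20851353 0.23715142] [-0.05815993 -0.10209206 -0.45244967]
```

View pics/end.png

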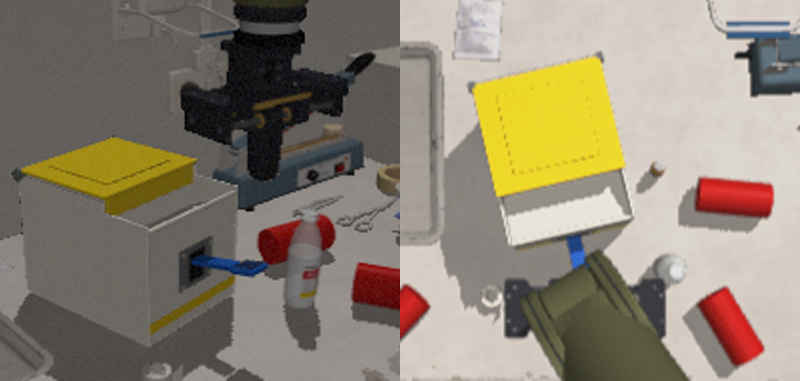

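The lid is level and shut, and the lever is up at (245,265). The chute is empty, the can is inside the well, the bystanders haven't moved, and the hand is clear.

```bash
python3 -c "
from plant import *
print(finish_job())"
```

```text
the job is handed in; nothing more can be done
None
```

I pressed the lever fully down, the can rolled into the well, and I let the lid down gently over about 4 s. The final pictures show it shut, the hand clear and the bystanders where they stood; the job is handed in at about 13 s, with no verdict returned.

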